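# Show the bench camera the inside of a keg's bung bush with an inspection mirror

## Task

The camera on the inspection stand is fixed and focused on the middle of the open keg, so it cannot see the inside of the brass bung bush, which is in the wall on its own side. Take the inspection mirror out of the tool rack by its wooden handle, leaving the pick and the scraper hanging, and lower it upright into the keg until the centre of its glass is at the camera's focus point, without knocking or shifting the keg; turn it so that the camera sees the inner end of the bush in the middle of the glass. Finish while holding the mirror still at that angle, clear of the keg: do not put it down or let go.

Things in the scene. Friction and masses are not known exactly. Their poses are not given: they have to be found in the camera images.
- mirror_handle (a point): Inspection mirror: middle of its turned wooden handle, upright and round, 16 mm thick, reaching 43 mm above and 45 mm below this point; at its foot (45 to 50 mm below) a 23 mm brass collar rests on the rack's board, and a 7 mm steel rod goes down to the mirror head. About 90 g. z: up along the handle; x: level, the way the glass faces
- mirror_glass (a point): Centre of the glass, on the handle's axis, 140 mm straight below the middle of the handle. x: the glass's normal, out of the glass, 21 degrees up from level when the handle is upright; y: across its width, level. The head is a plate 46 mm wide, 42 mm tall, 5 mm thick, the rod behind it
- pick_handle (a point): Middle of the wooden handle of the hook pick (same handle as the mirror's; its rod ends in a small upturned hook). Hangs in the rack; leave it there
- scraper_handle (a point): Middle of the wooden handle of the scraper (same handle; its rod ends in a small flat T-shaped blade). Hangs in the rack; leave it there
- rack: Wooden tool rack, fixed on the bench, 236 mm long along its y. Origin: on the bench below the middle slot's hanging place. Top board 12 mm thick, its upper face 150 mm up, with three slots 13 mm wide, 66 mm apart along y, each open 35 mm ahead of the hanging place towards the rack's -x. Which tool hangs where varies. Lift a tool a little and draw it along the rack's -x by 60 mm or more
- stand: Inspection stand, fixed on the bench: a grey board 18 mm thick (285 x 275 mm under the keg, a tongue to the back), a column 335 mm behind the keg's axis and on it a small camera. Origin: on the bench under the middle of the keg; x points from the keg to the column and camera, z up
- lens (a point): Centre of the front of the camera's lens, 268 mm from the keg's axis towards the stand's +x and 241 mm above the focus point. The camera looks from here at the focus point, 42 degrees downwards
- focus (a point): The point on which the camera is aimed and focused: on the keg's axis, 93 mm above the bench, level with the bush. The centre of the glass belongs here
- keg: Small open-topped oak keg, loose, 2.4 kg, standing on the stand's board between three pins: 150 mm high (rim 168 mm above the bench), 240 mm across at the bulge, mouth about 200 mm across inside, wall 12 mm. Origin: centre of its underside; x points to the bush, which is within 0.7 rad of the direction of the camera
- bush (a point): Centre of the inner end of the brass bush (round, 36 mm across, 22 mm bore) in the keg's wall, 75 mm above the keg's underside and 108 mm from its axis. This is the mark that the camera has to see in the mirror
- mirror: The whole inspection mirror; origin on the handle's axis under the brass collar, 50 mm below the middle of the handle; axes as for its handle

How it is judged:
By the outcome, as a careful person would: the job done as asked, in the order asked, and still so for the second after the job is handed in, while the arm keeps its last pose, push and grip.
It also fails if it takes over 48 s, if anything falls off the work surface, if the arm or the gripper's body presses on something with over 40 N, if the wrist force passes 120 N, or if a joint passes its speed limit or range.

## Robot

A 6-joint arm with a two-finger parallel gripper is mounted at the origin on a cart in front of the work surface, level with it; the furniture and walls round the work are solid. World frame = base frame: x ahead of the robot, y to its left, z up, the work surface at z = 0. Lengths are in m, angles in rad, forces in N, time in s.
With the tool pointing down it reaches from about 0.4 to 0.925 m from the base axis. Payload 3.4 kg.
Tool frame: the origin (TCP) lies midway between the tips of the shut fingers; the grasp point (between the pads) lies 19 mm behind it; z points along the fingers, x is the direction in which the jaws open and shut, and the axes are right-handed (so a half turn about z gives the same grasp; the last joint's range is limited). The gripper opens to 85 mm and grips with 20 to 120 N. Pads are 22 mm wide; open, the fingers measure 114 mm over their backs; the gripper's body (76 mm by 85 mm) begins 54 mm behind the grasp point. The pads swing forward as they close: fully open they stand 13 mm farther back than shut.
Start: joints at [-1.304, 0.307, 1.506, -0, 1.328, -0.073], TCP at [0.192, -0.542, 0.231] pointing down, gripper open.
Joint ranges: [-3.12, 3.12], [-1.05, 2.28], [0.14, 2.33], [-1.42, 4.57], [0.1, 2.73], [-2.68, 2.68]. Speed limits (rad/s): [2.57, 2.57, 3.14, 3.14, 3.14, 3.14].

## Interface

Orientations are given as [roll, pitch, yaw] about the fixed x, y, z axes, in that order (R = Rz(yaw) Ry(pitch) Rx(roll)).
In Python, from rig import ctrl, optics gives the robot as it stands. The module is installed in compiled form; this text tells all that it offers.
- The arm moves only by the shell command python3 -m inch 'ROWS'. ROWS is JSON, a list of rows, each a list of 7 numbers: the shift along the tool's x, y, z in mm, then the turn, a rotation vector about the tool's x, y, z in degrees, then the finger opening in mm, from 0 to 85.4. In form: [[dx, dy, dz, wx, wy, wz, jaw], ...]. A call has 1 to 8 rows; each row is the pose to reach, as a shift and turn from the pose commanded when the call began, along the tool's axes at that moment; what a row does not reach only later rows make up. A row lasts 1/8 s, in which the tool goes at most 62.5 mm and 10.7 degrees, less where a joint would pass 70% of its speed; a pose out of reach is approached as far as the arm can. A call with a gripper value outside its range is refused whole. The fingers move at their own pace and stop on an object; the grip force is fixed at half the most. Time passes only in rows, so rows that repeat a pose let the fingers close. It gives the time, the measured TCP pose, the force and the opening at its end, in the units of the state.
- ctrl.get_obs(): the state, without advancing time (a new reading comes with each control period).
- optics.read_camera(name): name is "scene" or "top" or "wrist"; returns the picture (400x640x3 uint8, blue, green, red); there is no depth.
- optics.camera_model(name): a dict with "camera_matrix" (3x3 intrinsics, pixels), "origin" and "attitude" of the camera in the world; the wrist camera has in their place "hand_eye" (4x4, takes a point from camera to tool coordinates, whose origin is the TCP and whose axes are the tool frame's). Camera axes: x right, y down, z forward; pixel columns grow to the right and rows downward; lengths in m; the calibration is good to about 2 mm. A picture is of the moment at which its call begins: read the wrist's pose just before it. camera_model takes no time and is no camera call.
- ctrl.job_done(): hands the job in, once; it reports no verdict.
The state is a dict: "t": time; "joint_pos": joint angles; "qd": joint speeds; "tau": joint torques, N m; "ee_pos": TCP position; "tcp_rot": TCP orientation; "contact_force": force on the tool from outside, world axes, zero at the start; "wrist_torque": the same for the moment, N m; "width": finger opening in m.
Only numpy, scipy, OpenCV 4.12 (cv2) and the standard library are available. Lean on these libraries where they do the work, as an engineer would, in place of code of your own. Each camera call takes 0.05 s, during which the arm holds its last target. There are 200 camera calls.

## Working session

There is one attempt and no reset: what is moved stays moved. The work goes in short steps, Python scripts to look and compute and a shell command to move; the robot and the scene stay as the last step left them, time stands still between calls to the robot, and variables do not carry over. Pictures are saved under pics/ and viewed, about 8 in all and at most 12, crops included, and the job is handed in when it is done.

```bash
mkdir -p pics
python3 - <<'E'
from rig import ctrl, optics
import cv2, numpy as np
np.set_printoptions(precision=4,suppress=True)
for n in("scene","top","wrist"):
    im=optics.read_camera(n); cv2.imwrite(f"pics/{n}0.png",im)
    m=optics.camera_model(n)
    print(n,m)
print(ctrl.get_obs())
E
```

```text
scene {'camera_matrix': array([[429.4835,   0.    , 318.6881],
       [  0.    , 429.4835, 203.0412],
       [  0.    ,   0.    ,   1.    ]]), 'origin': array([0.1583, 0.8506, 0.7559]), 'attitude': array([-2.1509,  0.0101, -2.5206])}
top {'camera_matrix': array([[440.6299,   0.    , 318.5431],
       [  0.    , 440.6299, 197.335 ],
       [  0.    ,   0.    ,   1.    ]]), 'origin': array([0.489 , 0.1887, 1.3879]), 'attitude': array([-3.0277,  0.0002, -1.5488])}
wrist {'camera_matrix': array([[349.8543,   0.    , 316.8418],
       [  0.    , 349.8543, 200.6262],
       [  0.    ,   0.    ,   1.    ]]), 'hand_eye': array([[ 1.    , -0.0007, -0.    ,  0.0001],
       [ 0.0007,  0.9607,  0.2777, -0.0695],
       [-0.0002, -0.2777,  0.9607, -0.1429],
       [ 0.    ,  0.    ,  0.    ,  1.    ]])}
{'t': 0.15, 'joint_pos': array([-1.3035,  0.3074,  1.5074, -0.    ,  1.3284, -0.0735]), 'qd': array([-0.0013, -0.0025, -0.0029,  0.0014,  0.0008, -0.0003]), 'tau': array([  0.0006, -45.7977, -25.222 ,  -0.0001,   0.0085,   0.    ]), 'ee_pos': array([ 0.192 , -0.5414,  0.2306]), 'tcp_rot': array([-3.1415,  0.0016, -1.23  ]), 'contact_force': array([ 0.3331,  0.4342, -0.1149]), 'wrist_torque': array([ 0.0286, -0.0147, -0.0239]), 'width': 0.08517502701325141}
```

View pics/scene0.png

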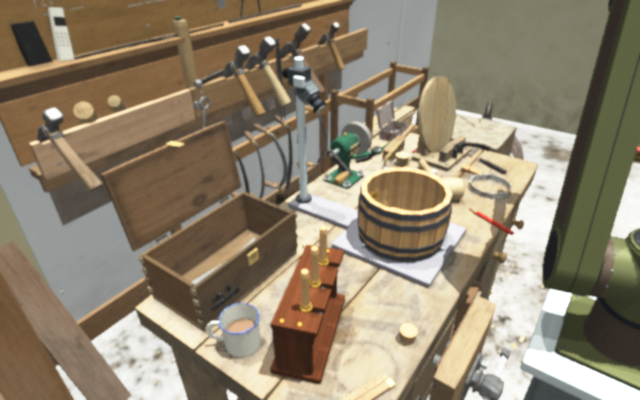

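View pics/top0.png

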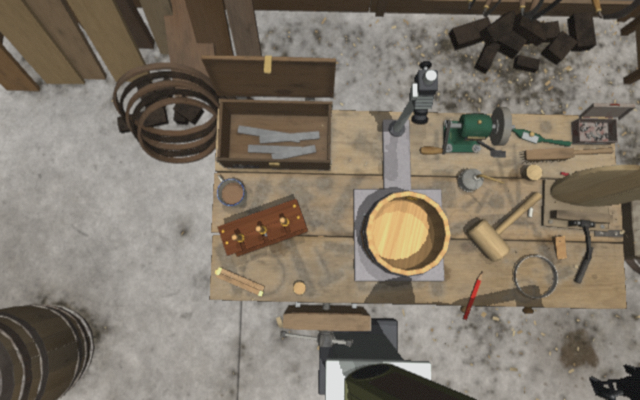

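```bash
cat > h.py <<'E'
from rig import ctrl, optics
import cv2, numpy as np
from scipy.spatial.transform import Rotation as R
np.set_printoptions(precision=4,suppress=True)
def cam(n,obs=None):
    m=optics.camera_model(n);K=m["camera_matrix"]
    if n=="wrist":
        obs=obs or ctrl.get_obs()
        T=np.eye(4);T[:3,:3]=R.from_euler("xyz",obs["tcp_rot"]).as_matrix();T[:3,3]=obs["ee_pos"]
        T=T@m["hand_eye"];return K,T[:3,:3],T[:3,3]
    return K,R.from_euler("xyz",m["attitude"]).as_matrix(),m["origin"]
def ray(c,uv):
    K,A,o=c;d=A@np.linalg.solve(K,[uv[0],uv[1],1.]);return o,d/np.linalg.norm(d)
def onz(c,uv,z):
    o,d=ray(c,uv);return o+d*(z-o[2])/d[2]
def proj(c,P):
    K,A,o=c;p=K@(A.T@(np.asarray(P,float)-o));return p[:2]/p[2]
def tri(c1,u1,c2,u2):
    o1,d1=ray(c1,u1);o2,d2=ray(c2,u2)
    s=np.linalg.lstsq(np.c_[d1,-d2],o2-o1,rcond=None)[0]
    a,b=o1+s[0]*d1,o2+s[1]*d2;return (a+b)/2,np.linalg.norm(a-b)
E
python3 - <<'E'
from h import *
t=cv2.imread("pics/top0.png");s=cv2.imread("pics/scene0.png")
a=cv2.resize(t[180:290,205:455],None,fx=3.2,fy=3.2,interpolation=cv2.INTER_CUBIC)[:,:800]
b=cv2.resize(s[215:385,240:370],None,fx=1.4,fy=1.4)
b=cv2.resize(s[210:330,250:470],None,fx=2,fy=2,interpolation=cv2.INTER_CUBIC)
c=cv2.resize(t[50:140,370:450],None,fx=2.6,fy=2.6,interpolation=cv2.INTER_CUBIC)
o=np.zeros((600,800,3),np.uint8);o[:a.shape[0],:a.shape[1]]=a
o[355:355+240,:440]=b;o[355:355+c.shape[0],450:450+c.shape[1]]=c
cv2.imwrite("pics/crop1.png",o)
c=cam("top")
print([onz(c,u,0.15)[:2] for u in [(260,228),(217,233),(303,203)]],onz(c,(407,232),.168))
E
```

```text
[array([0.5404, 0.3543]), array([0.5238, 0.4743]), array([0.6135, 0.2356])] [ 0.5376 -0.0543  0.168 ]
```

View pics/crop1.png

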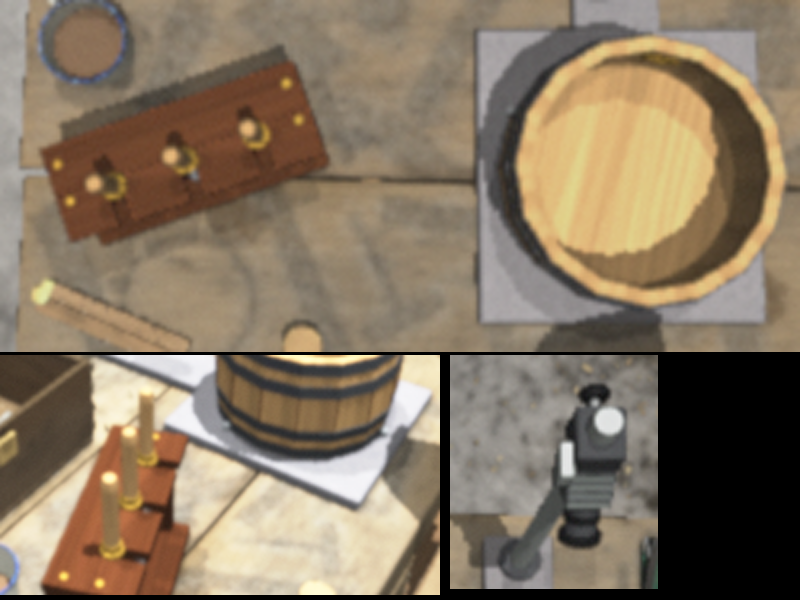

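```bash
cat >> h.py <<'E'
def rot(yaw,tilt=0):  # tool z tilted from down by tilt deg towards tool y
    return R.from_euler("z",yaw,degrees=True)*R.from_euler("x",180+tilt,degrees=True)
def row(P,Q,obs=None,ref=None):
    o=obs or ctrl.get_obs();p0,R0=ref or (o["ee_pos"],R.from_euler("xyz",o["tcp_rot"]))
    return np.r_[R0.inv().apply(np.array(P)-p0)*1000,(R0.inv()*Q).as_rotvec(degrees=True)].round(1)
E
python3 - <<'E'
from h import *
print(rot(90,30).as_matrix())
a=([.38,-.3,.33],rot(10,0)); print(row(*a)); print(row([.47,-.06,.31],rot(90,30),ref=(np.array(a[0]),a[1])))
E
```

```text
[[ 0.     0.866 -0.5  ]
 [ 1.    -0.     0.   ]
 [ 0.    -0.5   -0.866]]
[-164.9 -257.9  -99.1   -0.1    0.1  -80.5]
[ 130.3 -220.7   20.    24.9  -20.9  -78. ]
```

```bash
sed -i 's/180+tilt/180-tilt/' h.py
python3 - <<'E'
from h import *
print(rot(90,30).as_matrix())
a=([.38,-.3,.33],rot(10,0)); print(row([.47,-.06,.31],rot(90,30),ref=(np.array(a[0]),a[1])))
E
python3 -m inch '[[-165,-258,-99,0,0,-80.5,85],[-165,-258,-99,0,0,-80.5,85],[-165,-258,-99,0,0,-80.5,85],[-165,-258,-99,0,0,-80.5,85],[-165,-258,-99,0,0,-80.5,85],[-165,-258,-99,0,0,-80.5,85],[-165,-258,-99,0,0,-80.5,85],[-165,-258,-99,0,0,-80.5,85]]'
```

```text
[[ 0.     0.866  0.5  ]
 [ 1.    -0.    -0.   ]
 [ 0.     0.5   -0.866]]
[ 130.3 -220.7   20.   -24.9   20.9  -78. ]
t: 1.15
ee_pos: [0.3803, -0.2995, 0.3301]
tcp_rot: [-3.141, 0.0, 0.18]
contact_force: [0.4, 1.0, 0.0]
width: 0.0848
```

```bash
python3 -m inch '[[130,-220,20,-25,21,-78,85],[130,-220,20,-25,21,-78,85],[130,-220,20,-25,21,-78,85],[130,-220,20,-25,21,-78,85],[130,-220,20,-25,21,-78,85],[130,-220,20,-25,21,-78,85],[130,-220,20,-25,21,-78,85],[130,-220,20,-25,21,-78,85]]'
python3 - <<'E'
from h import *
import json
o=ctrl.get_obs(); im=optics.read_camera("wrist"); cv2.imwrite("pics/w1.png",im)
json.dump({"ee_pos":o["ee_pos"].tolist(),"tcp_rot":o["tcp_rot"].tolist()},open("pics/w1.json","w")); print(o["ee_pos"],o["tcp_rot"])
E
```

```text
t: 2.15
ee_pos: [0.4691, -0.0601, 0.3099]
tcp_rot: [2.616, 0.0, 1.574]
contact_force: [-0.9, -0.4, 0.2]
width: 0.0848
[ 0.4691 -0.0601  0.3099] [2.6163 0.0002 1.5737]
```

View pics/w1.png

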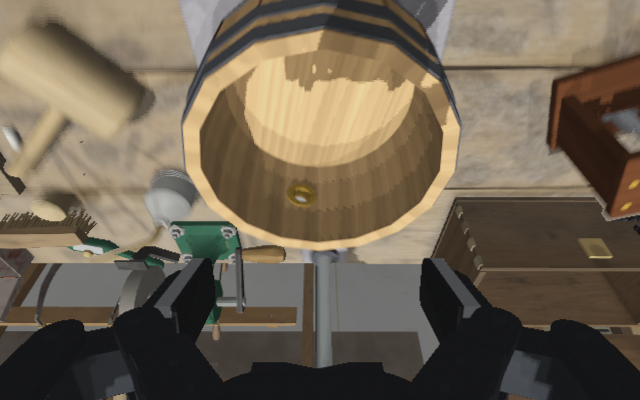

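Run:
```python
from h import *
import json
o=json.load(open("pics/w1.json"));cw=cam("wrist",{k:np.array(v) for k,v in o.items()});ct=cam("top");cs=cam("scene")
w=cv2.imread("pics/w1.png");t=cv2.imread("pics/top0.png");s=cv2.imread("pics/scene0.png")
h=cv2.cvtColor(w,cv2.COLOR_BGR2HSV)
for p in[(301,193),(294,186),(312,196)]: print("bush hsv",h[p[1],p[0]])
m=np.zeros(h.shape[:2],np.uint8);m[170:215,275:330]=cv2.inRange(h,(20,110,60),(34,255,255))[170:215,275:330]
ys,xs=np.nonzero(m);print("brass",len(xs),xs.min(),xs.max(),ys.min(),ys.max(),xs.mean(),ys.mean())
ht=cv2.cvtColor(t,cv2.COLOR_BGR2HSV)
print("board hsv",ht[200,365],ht[270,365],ht[160,397],ht[200,437])
g=cv2.inRange(ht,(0,0,110),(180,45,255));g[:, :340]=0;g[:,460:]=0;g[:185]=0;g[290:]=0
g=cv2.morphologyEx(g,cv2.MORPH_OPEN,np.ones((3,3)))
ys,xs=np.nonzero(g);P=np.array([onz(ct,(a,b),.018)[:2] for a,b in zip(xs,ys)],np.float32)
print("board rect",cv2.minAreaRect(P), cv2.minAreaRect(np.c_[xs,ys].astype(np.float32)))
g2=cv2.inRange(ht,(0,0,110),(180,45,255));g2[:,375:420]&=255;g2[:, :375]=0;g2[:,420:]=0;g2[:138]=0;g2[184:]=0
ed=[]
for r in range(140,184,4):
    x=np.nonzero(g2[r])[0]; ed.append((r,x.min(),x.max()) if len(x) else (r,)) 
print(ed)
hk=cv2.inRange(ht,(8,60,150),(30,200,255));hk[:, :355]=0;hk[:,460:]=0;hk[:185]=0;hk[285:]=0
cv2.imwrite("pics/dbg.png",np.hstack([g[180:290,340:460],hk[180:290,340:460]]))
```

```text
bush hsv [ 20 168 100]
bush hsv [ 21 168 103]
bush hsv [ 21 169  98]
brass 457 287 315 184 206 301.20568927789935 194.45951859956236
board hsv [ 0  5 99] [  0   6 166] [170   5 143] [175   9 168]
board rect ((0.5414962768554688, -0.056467294692993164), (0.2975158393383026, 0.2739694118499756), 1.051404356956482) ((398.5, 233.0), (96.0, 89.0), 90.0)
[(140, np.int64(384), np.int64(409)), (144, np.int64(384), np.int64(409)), (148, np.int64(384), np.int64(409)), (152, np.int64(384), np.int64(409)), (156, np.int64(384), np.int64(409)), (160, np.int64(384), np.int64(409)), (164, np.int64(384), np.int64(410)), (168, np.int64(384), np.int64(410)), (172, np.int64(384), np.int64(410)), (176, np.int64(384), np.int64(410)), (180, np.int64(384), np.int64(410))]
```

Run:
```python
from h import *
import json
from scipy.optimize import least_squares
o=json.load(open("pics/w1.json"));cw=cam("wrist",{k:np.array(v) for k,v in o.items()});ct=cam("top")
w=cv2.imread("pics/w1.png");t=cv2.imread("pics/top0.png")
def fit(c,im,box,lo,hi,name):
    h=cv2.cvtColor(im,cv2.COLOR_BGR2HSV);m=np.zeros(h.shape[:2],np.uint8);x0,x1,y0,y1=box
    m[y0:y1,x0:x1]=cv2.inRange(h,lo,hi)[y0:y1,x0:x1]
    m=cv2.morphologyEx(m,cv2.MORPH_OPEN,np.ones((3,3)))
    k=max(cv2.findContours(m,cv2.RETR_EXTERNAL,cv2.CHAIN_APPROX_NONE)[0],key=lambda q:np.ptp(q[:,0,0]))[:,0]
    P=np.array([onz(c,u,.168)[:2] for u in k])
    r=least_squares(lambda p:np.hypot(*(P-p[:2]).T)-p[2],[.54,-.055,.11],loss="soft_l1",f_scale=.001)
    print(name,len(k),r.x,"res",np.median(abs(r.fun)))
    d=im.copy();cv2.drawContours(d,[k[:,None]],-1,(0,0,255),1);return d
a=fit(ct,t,(360,456,185,285),(8,50,140),(32,255,255),"top")
b=fit(cw,w,(170,480,20,252),(8,50,140),(32,255,255),"wrist")
cv2.imwrite("pics/k.png",np.hstack([cv2.resize(a[180:290,350:460],None,fx=3,fy=3),cv2.resize(b[0:330,160:500],(340,330))]))
bu=(301,194.3)
print("bush at z .093:",onz(cw,bu,.093))
for u in[(384,140),(384,180),(409.5,140),(410.5,180)]:print(onz(ct,u,.018))
# brass rings on rack collars and handle tops in top/scene
for n,c,im,box in(("top",ct,t,(210,310,200,260)),("scene",cam("scene"),cv2.imread("pics/scene0.png"),(270,345,220,345))):
    h=cv2.cvtColor(im,cv2.COLOR_BGR2HSV);x0,x1,y0,y1=box
    for lab,lo,hi in(("brass",(20,120,100),(34,255,255)),("wood",(10,40,140),(19,130,255))):
        m=np.zeros(h.shape[:2],np.uint8);m[y0:y1,x0:x1]=cv2.inRange(h,lo,hi)[y0:y1,x0:x1]
        q=cv2.connectedComponentsWithStats(m)
        print(n,lab,[(q[3][i].round(1).tolist(),q[2][i].tolist()) for i in range(1,q[0]) if q[2][i,4]>8])
```

```text
top 358 [ 0.5348 -0.0689  0.1231] res 0.009626498431915778
wrist 1091 [ 0.5442 -0.0534  0.1208] res 0.005513315676009337
bush at z .093: [ 0.6428 -0.0799  0.093 ]
[ 0.8335 -0.0114  0.018 ]
[ 0.705  -0.0121  0.018 ]
[ 0.8353 -0.0924  0.018 ]
[ 0.7069 -0.0954  0.018 ]
top brass [([286.6, 223.3], [284, 221, 5, 5, 9]), ([263.7, 230.5], [261, 227, 5, 7, 12]), ([242.3, 236.8], [241, 234, 3, 7, 13])]
top wood [([218.1, 215.5], [211, 200, 23, 33, 371]), ([232.1, 200.3], [227, 200, 11, 2, 14]), ([248.5, 204.0], [244, 200, 9, 10, 30]), ([267.0, 200.9], [263, 200, 11, 4, 27]), ([308.4, 204.8], [307, 201, 3, 9, 16]), ([281.9, 219.9], [280, 218, 5, 5, 22]), ([257.9, 228.4], [256, 226, 5, 6, 25]), ([308.7, 229.3], [308, 226, 2, 8, 11]), ([215.2, 245.9], [212, 235, 10, 25, 164]), ([233.8, 237.0], [232, 235, 5, 5, 23]), ([304.2, 249.2], [297, 238, 13, 22, 216]), ([267.7, 249.3], [267, 247, 3, 5, 10]), ([286.4, 256.4], [279, 252, 14, 8, 72]), ([235.3, 257.8], [234, 255, 5, 5, 13]), ([248.1, 257.1], [247, 255, 3, 5, 14]), ([265.8, 257.9], [255, 256, 22, 4, 61])]
scene brass [([323.1, 262.0], [319, 259, 9, 6, 39]), ([314.6, 283.6], [310, 281, 10, 6, 43]), ([306.4, 308.0], [301, 304, 11, 8, 51]), ([281.5, 320.2], [280, 319, 4, 3, 10]), ([299.4, 323.6], [298, 322, 4, 4, 13])]
scene wood [([301.6, 263.8], [270, 220, 75, 111, 1115]), ([296.4, 234.9], [295, 226, 4, 20, 29]), ([340.5, 271.1], [336, 254, 9, 35, 127]), ([305.1, 288.1], [301, 269, 8, 36, 179]), ([341.8, 295.0], [337, 291, 8, 15, 37]), ([340.2, 331.3], [332, 309, 13, 36, 252]), ([271.1, 337.4], [270, 332, 3, 13, 24])]
```

View pics/k.png

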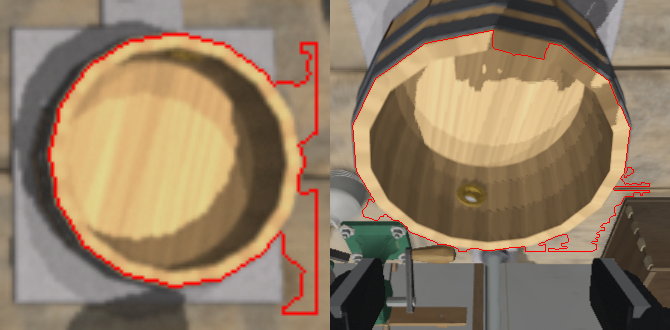

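Run:
```python
from h import *
import json
from scipy.optimize import least_squares
o=json.load(open("pics/w1.json"));cw=cam("wrist",{k:np.array(v) for k,v in o.items()});ct=cam("top");cs=cam("scene")
w=cv2.imread("pics/w1.png");t=cv2.imread("pics/top0.png")
def fit(c,im,box,sel,name):
    h=cv2.cvtColor(im,cv2.COLOR_BGR2HSV);m=np.zeros(h.shape[:2],np.uint8);x0,x1,y0,y1=box
    m[y0:y1,x0:x1]=cv2.inRange(h,(8,50,140),(32,255,255))[y0:y1,x0:x1]
    m=cv2.morphologyEx(m,cv2.MORPH_OPEN,np.ones((3,3)))
    k=max(cv2.findContours(m,cv2.RETR_EXTERNAL,cv2.CHAIN_APPROX_NONE)[0],key=lambda q:np.ptp(q[:,0,0]))[:,0]
    k=k[[bool(sel(*u)) for u in k]]
    P=np.array([onz(c,u,.168)[:2] for u in k])
    r=least_squares(lambda p:np.hypot(*(P-p[:2]).T)-p[2],[.54,-.055,.11],loss="soft_l1",f_scale=.001)
    print(name,len(k),r.x,"res",np.median(abs(r.fun)))
fit(ct,t,(360,456,185,285),lambda x,y:x<440,"top")
fit(cw,w,(170,480,20,252),lambda x,y:(x<290 and y<190)or(x>440 and 110<y<180)or(y>220 and 230<x<370),"wrist")
# tools: triangulate handle+collar points
col_t=[(286.6,223.3),(263.7,230.5),(242.3,236.8)];col_s=[(323.1,262),(314.6,283.6),(306.4,308)]
for a,b in zip(col_t,col_s):print("collar",tri(ct,a,cs,b),onz(ct,a,.155))
top_t=[(281.9,219.9),(257.9,228.4),(233.8,237)]
for a in top_t:print("top z.243",onz(ct,a,.243))
for u in[(281.5,320.2),(299.4,323.6)]:print("screw",onz(cs,u,.15))
```

```text
top 184 [ 0.5367 -0.0574  0.1147] res 0.0007995083614550091
wrist 446 [ 0.5389 -0.0572  0.1167] res 0.0009935237109480327
collar (array([0.5577, 0.2816, 0.15  ]), np.float64(0.005813491902532653)) [0.555  0.2798 0.155 ]
collar (array([0.5353, 0.3448, 0.1496]), np.float64(0.0039011359485612495)) [0.5335 0.3431 0.155 ]
collar (array([0.5146, 0.4037, 0.1448]), np.float64(0.0006624181386040836)) [0.5146 0.4021 0.155 ]
top z.243 [0.5588 0.2857 0.243 ]
top z.243 [0.5354 0.3473 0.243 ]
top z.243 [0.5118 0.4088 0.243 ]
screw [0.5306 0.4569 0.15  ]
screw [0.4991 0.4444 0.15  ]
```

Run:
```python
from h import *
print(row([.41,.275,.235],rot(120,42)))
```

```text
[336.1 -84.   35.6 -11.7  17.5 -23.8]
```

```bash
python3 -m inch '[[336,-84,36,-12,17.5,-24,85],[336,-84,36,-12,17.5,-24,85],[336,-84,36,-12,17.5,-24,85],[336,-84,36,-12,17.5,-24,85],[336,-84,36,-12,17.5,-24,85],[336,-84,36,-12,17.5,-24,85],[336,-84,36,-12,17.5,-24,85]]'
python3 - <<'E'
from h import *
import json
o=ctrl.get_obs(); im=optics.read_camera("wrist"); cv2.imwrite("pics/w2.png",im)
json.dump({"ee_pos":o["ee_pos"].tolist(),"tcp_rot":o["tcp_rot"].tolist()},open("pics/w2.json","w")); print(o["ee_pos"],o["tcp_rot"])
E
```

```text
t: 3.08
ee_pos: [0.4157, 0.2772, 0.2373]
tcp_rot: [2.403, -0.003, 2.084]
contact_force: [0.2, -0.8, -0.5]
width: 0.0848
[0.4157 0.2772 0.2373] [ 2.4027 -0.0033  2.0845]
```

View pics/w2.png

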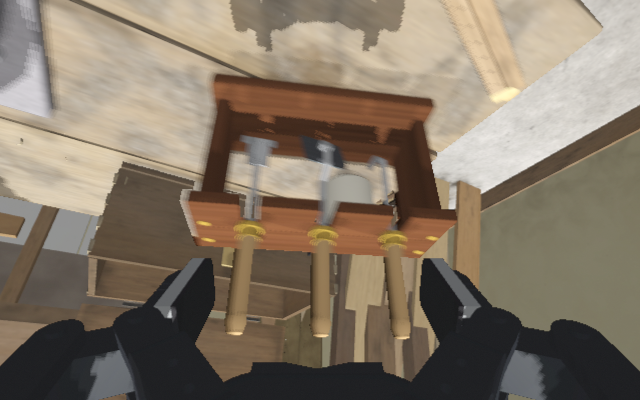

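Run:
```python
import cv2
im=cv2.imread("pics/w2.png")[115:265,240:440]
im=cv2.rotate(im,cv2.ROTATE_180)
cv2.imwrite("pics/w2c.png",cv2.convertScaleAbs(cv2.resize(im,None,fx=4,fy=4,interpolation=cv2.INTER_CUBIC),alpha=1.4,beta=20))
```

```text
(no output)
```

View pics/w2c.png

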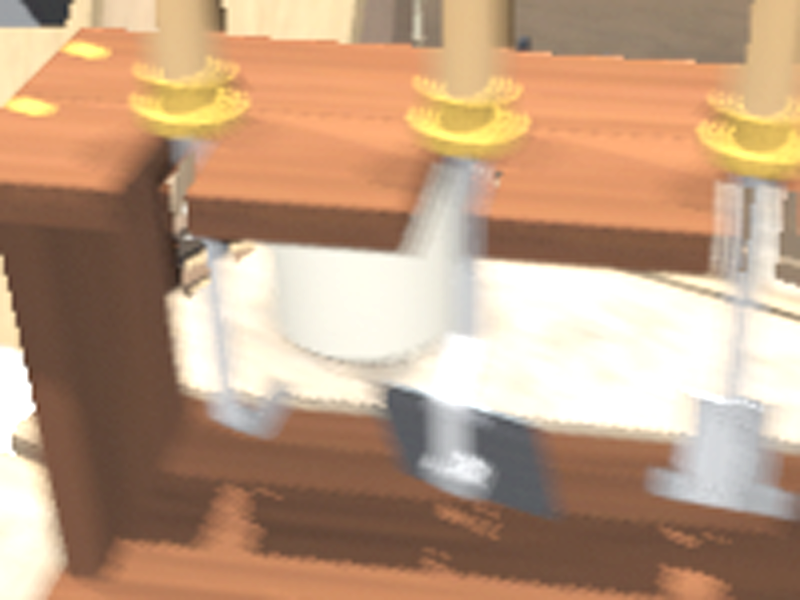

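Run:
```python
from h import *
import json
o=json.load(open("pics/w2.json"));cw=cam("wrist",{k:np.array(v) for k,v in o.items()})
im=cv2.imread("pics/w2.png");h=cv2.cvtColor(im,cv2.COLOR_BGR2HSV)
print(h[150,308],h[150,332])
f=lambda x,y:(439-x/4,264-y/4)
z=.06
for (a,b,zz) in (((388,388),(547,430),.0796-.002),((410,468),(557,515),.0404-.002)):
    A,B=onz(cw,f(*a),zz),onz(cw,f(*b),zz);d=B-A
    print(A,B,np.hypot(*d[:2]),"edge az",np.degrees(np.arctan2(d[1],d[0])))
# tool handles: tops in this view, collars
for u in[(248,231),(322,236),(393,241)]:print("collar",onz(cw,u,.155))
for u in[(235,331),(320,332),(402,335)]:print("top",onz(cw,u,.243))
```

```text
[110  14  55] [110   8 102]
[0.5244 0.3688 0.0776] [0.5292 0.3252 0.0776] 0.043857709370153146 edge az -83.82462037376183
[0.5391 0.3728 0.0384] [0.542  0.328  0.0384] 0.0449407169856678 edge az -86.30376419588299
collar [0.56   0.2883 0.155 ]
collar [0.5368 0.3512 0.155 ]
collar [0.5136 0.4154 0.155 ]
top [0.547  0.2829 0.243 ]
top [0.5206 0.339  0.243 ]
top [0.5004 0.4001 0.243 ]
```

Run:
```python
from h import *
a=([.45,.29,.33],rot(45,0)); print(row(*a)); print(row([.535,.346,.30],rot(21),ref=(np.array(a[0]),a[1])))
```

```text
[ -7.3  88.8 -44.7  35.9 -27.7  70.7]
[99.7 20.5 30.  -0.  -0.  24. ]
```

```bash
python3 -m inch '[[-7,89,-45,36,-28,71,85],[-7,89,-45,36,-28,71,85],[-7,89,-45,36,-28,71,85],[-7,89,-45,36,-28,71,85],[-7,89,-45,36,-28,71,85],[-7,89,-45,36,-28,71,85],[-7,89,-45,36,-28,71,85],[-7,89,-45,36,-28,71,85]]' && python3 -m inch '[[100,20.5,30,0,0,24,85],[100,20.5,30,0,0,24,85],[100,20.5,30,0,0,24,85],[100,20.5,30,0,0,24,85],[100,20.5,30,0,0,24,85],[100,20.5,30,0,0,24,85]]'
python3 - <<'E'
from h import *
o=ctrl.get_obs(); im=optics.read_camera("wrist"); cv2.imwrite("pics/w3.png",im); c=cam("wrist",o)
print(o["ee_pos"],o["tcp_rot"])
for P in([.5588,.2857,.243],[.5354,.3473,.243],[.5118,.4088,.243]):print(proj(c,P))
h=cv2.cvtColor(im,cv2.COLOR_BGR2HSV);m=cv2.inRange(h,(20,130,100),(34,255,255));q=cv2.connectedComponentsWithStats(m)
print([(q[3][i].round(1).tolist(),q[2][i].tolist(),onz(c,q[3][i],.155)[:2]) for i in range(1,q[0]) if q[2][i,4]>60])
E
```

```text
t: 4.12
ee_pos: [0.4507, 0.287, 0.3309]
tcp_rot: [3.113, -0.012, 0.824]
contact_force: [0.6, 0.4, -0.5]
width: 0.085
t: 4.88
ee_pos: [0.5338, 0.3463, 0.3036]
tcp_rot: [3.12, -0.026, 0.413]
contact_force: [0.5, 0.0, -0.7]
width: 0.0854
[0.5338 0.3463 0.3036] [ 3.1199 -0.0265  0.4128]
[314.0066 308.9313]
[319.015 216.352]
[324.6275 105.2293]
[([321.0, 46.6], [317, 42, 9, 10, 77], array([0.4968, 0.4459])), ([364.5, 49.2], [360, 45, 10, 10, 75], array([0.5282, 0.4577])), ([312.0, 94.2], [305, 86, 23, 25, 144], array([0.5043, 0.4112])), ([314.3, 175.7], [302, 168, 26, 22, 224], array([0.5324, 0.3513])), ([310.9, 246.7], [299, 239, 25, 20, 246], array([0.5559, 0.2896]))]
```

View pics/w3.png

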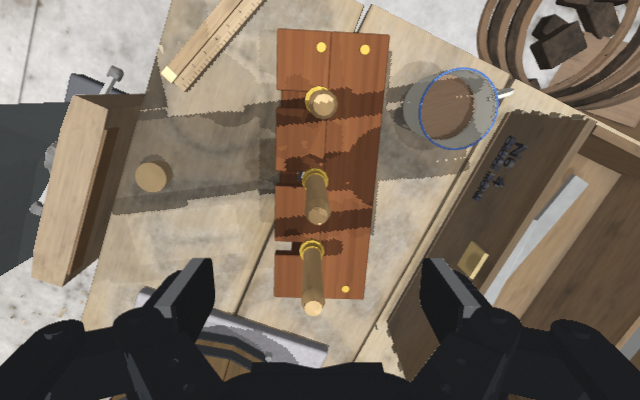

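Run:
```python
from h import *
print(row([.535,.3474,.30],rot(21)));print(row([.535,.3474,.186],rot(21)))
```

```text
[ 1.4 -0.6  3.6  1.2 -1.6  2.6]
[ -1.6  -3.1 117.5   1.2  -1.6   2.6]
```

```bash
python3 -m inch '[[1.4,-0.6,3.6,1.2,-1.6,2.6,85],[1.4,-0.6,3.6,1.2,-1.6,2.6,85],[0,-1.7,50,1.2,-1.6,2.6,85],[-1.6,-3.1,100,1.2,-1.6,2.6,85],[-1.6,-3.1,117.5,1.2,-1.6,2.6,85],[-1.6,-3.1,117.5,1.2,-1.6,2.6,85],[-1.6,-3.1,117.5,1.2,-1.6,2.6,85]]'
python3 - <<'E'
from h import *
print(row([.535,.3474,.186],rot(21)))
E
```

```text
t: 5.8
ee_pos: [0.5367, 0.3484, 0.1874]
tcp_rot: [-3.141, -0.002, 0.367]
contact_force: [0.2, -0.1, 0.0]
width: 0.0848
[-1.9  0.3  1.4 -0.  -0.1  0. ]
```

```bash
python3 -m inch '[[-1.5,0,1,0,0,0,85],[-1.5,0,1,0,0,0,10],[-1.5,0,1,0,0,0,10],[-1.5,0,1,0,0,0,10],[-1.5,0,1,0,0,0,10],[-1.5,0,1,0,0,0,10],[-1.5,0,1,0,0,0,10],[-1.5,0,1,0,0,0,10]]'
```

```text
t: 6.8
ee_pos: [0.5341, 0.3472, 0.1845]
tcp_rot: [3.142, 0.001, 0.367]
contact_force: [0.5, -0.2, 2.4]
width: 0.0147
```

```bash
python3 -m inch '[[0,0,-12,0,0,0,10],[0,0,-25,0,0,0,10],[0,0,-25,0,0,0,10],[-25,0,-25,0,0,0,10],[-55,0,-25,0,0,0,10],[-85,0,-25,0,0,0,10],[-110,0,-25,0,0,0,10],[-110,0,-25,0,0,0,10]]'
python3 -m inch '[[0,0,0,0,0,0,10],[0,0,-40,0,0,0,10],[0,0,-90,0,0,0,10],[0,0,-130,0,0,0,10],[0,0,-150,0,0,0,10],[0,0,-150,0,0,0,10],[0,0,-150,0,0,0,10],[0,0,-150,0,0,0,10]]'
python3 - <<'E'
from h import *
import json
optics.read_camera("top")
o=ctrl.get_obs(); im=optics.read_camera("wrist"); cv2.imwrite("pics/w4.png",im); c=cam("wrist",o)
json.dump({"ee_pos":o["ee_pos"].tolist(),"tcp_rot":o["tcp_rot"].tolist()},open("pics/w4.json","w"))
print(o["ee_pos"],o["tcp_rot"],o["width"])
s=optics.read_camera("scene");cv2.imwrite("pics/s4.png",s)
v=np.zeros((520,760,3),np.uint8);v[:400,:400]=cv2.resize(im[120:280,237:397],(400,400),interpolation=cv2.INTER_CUBIC)
v[:400,400:760]=cv2.resize(s[130:330,190:370],(360,400));cv2.imwrite("pics/v4.png",v[:400])
E
```

```text
t: 7.8
ee_pos: [0.4291, 0.3067, 0.2096]
tcp_rot: [3.141, 0.003, 0.368]
contact_force: [1.2, -0.0, -0.3]
width: 0.0145
t: 8.8
ee_pos: [0.431, 0.3073, 0.3578]
tcp_rot: [3.141, 0.005, 0.367]
contact_force: [-0.4, 0.6, -0.8]
width: 0.0145
[0.431  0.3074 0.358 ] [3.141  0.0045 0.3672] 0.01419943216235264
```

View pics/v4.png

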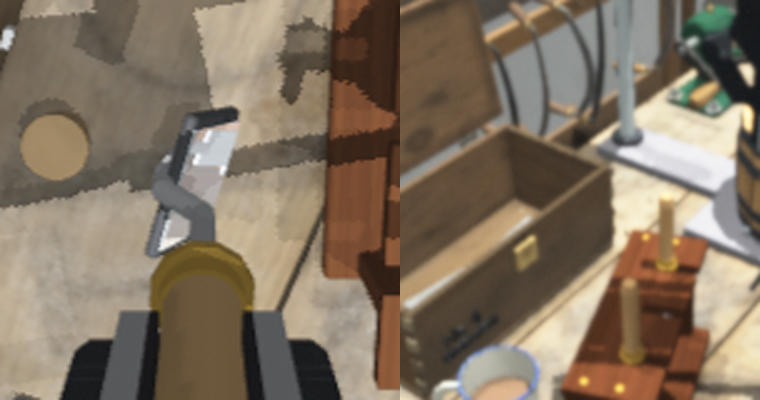

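Run:
```python
from h import *
import json
o={k:np.array(v) for k,v in json.load(open("pics/w4.json")).items()};c=cam("wrist",o)
im=cv2.imread("pics/w4.png");g=cv2.cvtColor(im,cv2.COLOR_BGR2GRAY)
print(g[160:226:2,294:336:2])
```

```text
[[112 112 112 116 114 110 110 111 109 109 111 109 115 112 177 183 179 184
  190 188 179]
 [113 113 117 116 115 105 100 100  99  95  96  98 116 117 169 184 165 135
  152 188 179]
 [112 112 116 116 117  99  99  97 100  97  95  80  75  61  52  53  47  47
   46 120 175]
 [114 113 117 118 108  99  98 100  93  85  72  48  48  49  49  49  48  47
   55 133 176]
 [114 114 117 118 105  98  98 100  84 111 105  63  53  54  55  55  46  46
  101 160 180]
 [115 116 117 117  99  97  97  98  91 121  99  58  55  63  91 153 173 197
  201 190 172]
 [115 119 114  98  96  96  97  95  98  71 155 140 173 232 186 181 196 197
  196 184 173]
 [115 117 104  98  95  94  94  72  62  58 127 168 180 236 190 191 207 208
  207 182 173]
 [115 117  99  96  93  94  94  55  58  55 147 176 223 210 189 206 206 206
  202 179 177]
 [116 114 103  97  96  94  84  54  58 104 176 186 186 183 206 205 206 206
  189 175 146]
 [ 98  96  92  93  92  91  76  55  58 125 187 188 188 196 205 204 204 204
  123 111 105]
 [ 93  90  85  81  82 163  67  57  57 134 145 249 203 206 206 206 206 194
  102 103 102]
 [ 95  87  87  85 162 140  56  5
[... 1137 characters left out ...]
3 119 139 204 173 173 173 150  90  91  91  91  94 184 180 181
  180 182 181]
 [160 148  91 119 189 183 172 172 172 141  91  92  91  92  90 178 183 182
  182 184 181]
 [159 130 107 118 211 174 174 174 174 105  91  91  91  92  90 176 184 180
  184 183 181]
 [160 113 116 114 231 231 238 193  90  93  83  84  86  87  86 172 183 180
  185 181 181]
 [158 100 120 123 235 204 108  88  87  86  88  88  87  81  80  83 114 180
  186 180 183]
 [146 103 118 139 107  65  76  81  92  92  93  94 112 111 111 112  92  80
  132 188 188]
 [156 120 107 104 106  79  87  92  90  90  87  86  85  88 102 107 106 106
   89  88 175]
 [164 160 161 154  84  89  90  87  81  79  78  78  79  79  79  80  87 102
  110 105 130]]
```

Run:
```python
from h import *
import json
o={k:np.array(v) for k,v in json.load(open("pics/w4.json")).items()};c=cam("wrist",o)
T=R.from_euler("xyz",o["tcp_rot"])
for nm,a,b in(("glass",(313,174),(301,214)),("back",(307.5,174),(295.2,216)),("glassfull",(314,170.5),(300,218))):
    z=o["ee_pos"][2]-.1245+.0196
    A,B=onz(c,a,z),onz(c,b,z);d=B-A
    print(nm,A-o["ee_pos"],B-o["ee_pos"],np.linalg.norm(d),"az",np.degrees(np.arctan2(d[1],d[0])), "tool",T.inv().apply((A+B)/2-o["ee_pos"])*1000)
s=cv2.imread("pics/s4.png")
cv2.imwrite("pics/s4c.png",cv2.resize(s[90:290,300:460],None,fx=3,fy=3,interpolation=cv2.INTER_CUBIC))
```

```text
glass [-0.0107  0.0159 -0.1049] [-0.0083 -0.0157 -0.1049] 0.03170981149398875 az -85.5667970283707 tool [ -8.3546  -3.597  104.9368]
back [-0.0144  0.0145 -0.1049] [-0.0118 -0.0187 -0.1049] 0.033330123138040894 az -85.42908665978503 tool [-12.5161  -2.808  104.9562]
glassfull [-0.011   0.0186 -0.1049] [-0.0079 -0.0189 -0.1049] 0.037622447310761524 az -85.29592278156451 tool [ -8.3853  -3.3038 104.9371]
```

View pics/s4c.png

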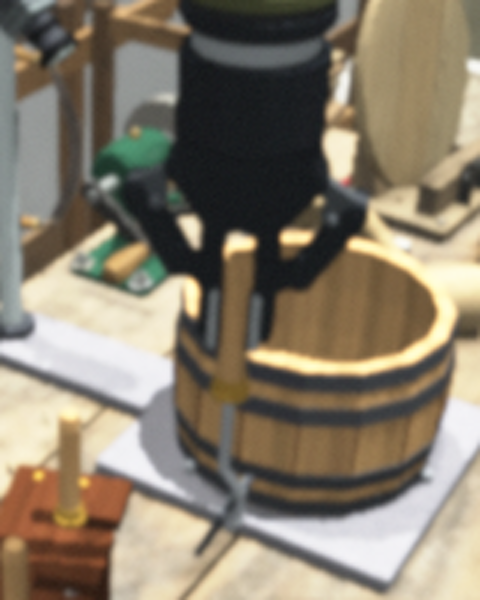

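Run:
```python
from h import *
import json
o={k:np.array(v) for k,v in json.load(open("pics/w4.json")).items()};c=cam("wrist",o);cs=cam("scene")
T=R.from_euler("xyz",o["tcp_rot"])
for x,y in((0,0),(-1.2,-1.2)):
  for z in(-58,29,32,34.5,100):
    P=o["ee_pos"]+T.apply(np.array([x,y,z])/1000); a,b=proj(cs,P),proj(c,P)
    print(x,y,z,"scene",a,"crop",(a-[300,90])*3,"wrist",b)
```

```text
0 0 -58 scene [379.4823 174.5639] crop [238.4468 253.6917] wrist [320.3863 353.1263]
0 0 29 scene [376.2896 218.9016] crop [228.8687 386.7049] wrist [318.8231 238.3538]
0 0 32 scene [376.1868 220.3283] crop [228.5605 390.985 ] wrist [318.794  236.2205]
0 0 34.5 scene [376.1016 221.5124] crop [228.3047 394.5372] wrist [318.7705 234.4922]
0 0 100 scene [373.9751 251.0437] crop [221.9252 483.131 ] wrist [318.313  200.9078]
-1.2 -1.2 -58 scene [380.1292 175.0072] crop [240.3875 255.0217] wrist [316.229  349.6298]
-1.2 -1.2 29 scene [376.8891 219.3905] crop [230.6674 388.1716] wrist [316.5477 236.2354]
-1.2 -1.2 32 scene [376.7849 220.8185] crop [230.3547 392.4555] wrist [316.5537 234.1309]
-1.2 -1.2 34.5 scene [376.6984 222.0036] crop [230.0951 396.0109] wrist [316.5585 232.426 ]
-1.2 -1.2 100 scene [374.5408 251.5591] crop [223.6224 484.6774] wrist [316.6515 199.3122]
```

Run:
```python
from h import *
ct=cam("top");print("lens top px",onz(ct,(420,117.3),.334))
K=np.array([.538,-.0573,.093]);L=K+[.268*np.cos(.015),.268*np.sin(.015),.241]
B=np.array([.6428,-.0799,.093]);u=lambda v:v/np.linalg.norm(v)
n=u(u(L-K)+u(B-K));az=np.degrees(np.arctan2(n[1],n[0]));print("az",az,"el",np.degrees(np.arcsin(n[2])))
print(row([.539,-.058,.372],rot(az+16.5)))
```

```text
lens top px [ 0.813  -0.0535  0.334 ]
az -6.617133914130902 el 21.103458017823737
[-30.6 379.9 -13.2   0.    0.2  11.2]
```

```bash
python3 -m inch '[[0,10,-14,0,0,0,10],[-4,55,-14,0,0,2,10],[-10,115,-14,0,0,4,10],[-16,175,-14,0,0,6,10],[-21,235,-14,0,0,8,10],[-26,295,-14,0,0,10,10],[-30,350,-14,0,0,11,10],[-30.6,380,-13,0,0,11.2,10]]' && python3 -m inch '[[0,0,0,0,0,0,10],[0,0,0,0,0,0,10],[0,0,0,0,0,0,10],[0,0,0,0,0,0,10],[0,0,0,0,0,0,10]]'
python3 - <<'E'
from h import *
import json
o=ctrl.get_obs();im=optics.read_camera("wrist");cv2.imwrite("pics/w5.png",im)
json.dump({k:o[k].tolist() for k in("ee_pos","tcp_rot")},open("pics/w5.json","w"))
print(o["ee_pos"],o["tcp_rot"]);print(row([.539,-.058,.372],rot(9.9)));print(row([.539,-.058,.2175],rot(9.9)))
g=cv2.cvtColor(im,cv2.COLOR_BGR2GRAY)
print(g[166:224:2,290:336:2])
E
```

```text
t: 9.95
ee_pos: [0.5399, -0.0616, 0.3738]
tcp_rot: [3.139, 0.0, 0.168]
contact_force: [-0.3, 0.3, -1.1]
width: 0.0142
t: 10.58
ee_pos: [0.5392, -0.0572, 0.3729]
tcp_rot: [3.141, 0.001, 0.173]
contact_force: [0.1, 0.5, -1.3]
width: 0.0151
[ 0.5392 -0.0572  0.3729] [3.1411 0.0014 0.173 ]
[-0.3  0.6  0.8  0.   0.1 -0. ]
[ -0.    0.5 155.3   0.    0.1  -0. ]
[[199 200 203 204 204 203 201 199 201 198 181  62  41  34  35  35  35  35
   35  35  44 144 201]
 [203 199 199 199 202 204 204 205 202 190 114  44  44  37  36  35  36  35
   34  41  80 157 199]
 [206 206 205 201 198 199 200 202 204 196  70  45  42  38  35  45  72 129
  159 175 166 206 199]
 [206 206 206 206 206 203 199 198 190 177  41  45  77 124 142 145 147 158
  187 175 167 207 203]
 [204 207 206 205 206 205 206 197 191 133  44  45 110 147 148 148 151 158
  187 172 167 200 200]
 [197 199 202 205 207 206 201 197 197  91  45  43 133 147 146 146 154 158
  186 177 173 201 199]
 [202 200 198 198 200 204 198 198 180  44  46  83 139 146 146 147 156 159
  185 182 192 201 201]
 [205 204 202 202 199 197 189 170  75  42  44 101 147 146 146 14
[... 1370 characters left out ...]
175 173 172 173 176]
 [108 104 102 103  69  97  96 180 170 170 170 143  72  73  72  71  71 166
  165 168 171 172 172]
 [110 110 109  96  77  97 156 166 170 170 170 143  72  72  72  72  71 160
  165 165 165 167 170]
 [108 110 110  91  86  96 184 170 170 170 171  94  72  72  72  73  71 160
  166 165 164 165 165]
 [ 80  84  83  72  93  94 183 171 171 135  59  64  67  67  68  68  68 154
  131 100 151 165  98]
 [ 77  78  80  75  98 113 183 146  72  55  64  70  70  70  64  63  63  62
   66  78  80  81  81]
 [ 80  80  74  82  97 115  76  52  61  63  72  76  76  86  91  90  89  90
   74  64  68  80  80]
 [ 68  67  75  79  87  64  65  62  68  73  71  72  70  68  67  67  70  72
   71  80  71  63  75]]
```

Run:
```python
from h import *
import json
for f,pts in(("w4",[(313,174),(311.7,178),(310.5,184),(309,188),(303,208),(302.5,210),(301.5,212),(301,214)]),("w5",[(314.5,172),(312.5,178),(311.1,182),(310.3,186),(309.1,190),(303,208),(301.5,212),(301,214)])):
    o={k:np.array(v) for k,v in json.load(open(f"pics/{f}.json")).items()};c=cam("wrist",o);T=R.from_euler("xyz",o["tcp_rot"])
    p=np.array(pts);k=np.polyfit(p[:,1],p[:,0],1)
    A,B=[onz(c,(np.polyval(k,y),y),o["ee_pos"][2]-.105) for y in(172,215)];d=B-A
    az=np.degrees(np.arctan2(d[1],d[0]))+90;print(f,k,"az",az,"rel yaw",az-np.degrees(o["tcp_rot"][2]),T.inv().apply((A+B)/2-o["ee_pos"])*1000)
```

```text
w4 [ -0.3004 365.406 ] az 4.417618037719606 rel yaw -16.62202218209853 [ -8.1292  -3.7146 105.0357]
w5 [ -0.3223 370.0051] az -7.804844150741303 rel yaw -17.717657118758787 [ -7.8722  -3.7225 105.0095]
```

```bash
python3 -m inch '[[0,0.5,20,0,0,-0.6,10],[0,0.5,50,0,0,-0.6,10],[0,0.5,80,0,0,-0.6,10],[0,0.5,105,0,0,-0.6,10],[0,0.5,130,0,0,-0.6,10],[0,0.5,147,0,0,-0.6,10],[0,0.5,155,0,0,-0.6,10],[0,0.5,155,0,0,-0.6,10]]' && python3 -m inch '[[0,0,0,0,0,0,10],[0,0,0,0,0,0,10],[0,0,0,0,0,0,10],[0,0,0,0,0,0,10]]'
python3 - <<'E'
from h import *
import json
o=ctrl.get_obs();im=optics.read_camera("wrist");cv2.imwrite("pics/w6.png",im);c=cam("wrist",o)
json.dump({k:o[k].tolist() for k in("ee_pos","tcp_rot")},open("pics/w6.json","w"))
print(o["ee_pos"],o["tcp_rot"],o["contact_force"]);print(row([.539,-.058,.2175],rot(10.5)))
print("bush px",proj(c,[.6428,-.0799,.093]))
s=optics.read_camera("scene");t=optics.read_camera("top");cv2.imwrite("pics/t6.png",t);cv2.imwrite("pics/s6.png",s)
v=np.zeros((560,800,3),np.uint8);v[:360,:480]=cv2.resize(im[100:340,157:477],(480,360))
v[:320,480:800]=cv2.resize(s[100:300,310:510],(320,320));v[360:560,:320]=cv2.resize(t[170:295,330:530],(320,200))
cv2.imwrite("pics/v6.png",v)
E
```

```text
t: 11.62
ee_pos: [0.539, -0.0584, 0.2174]
tcp_rot: [3.141, 0.003, 0.182]
contact_force: [0.0, 0.6, -0.4]
width: 0.0141
t: 12.12
ee_pos: [0.5392, -0.0586, 0.2179]
tcp_rot: [3.141, 0.001, 0.182]
contact_force: [-0.1, -1.1, -1.5]
width: 0.0144
[ 0.5392 -0.0586  0.2179] [3.141  0.0013 0.1822] [-0.0892 -1.0674 -1.478 ]
[-0.1 -0.6  0.3  0.   0.1 -0.1]
bush px [437.515  238.5057]
```

View pics/v6.png

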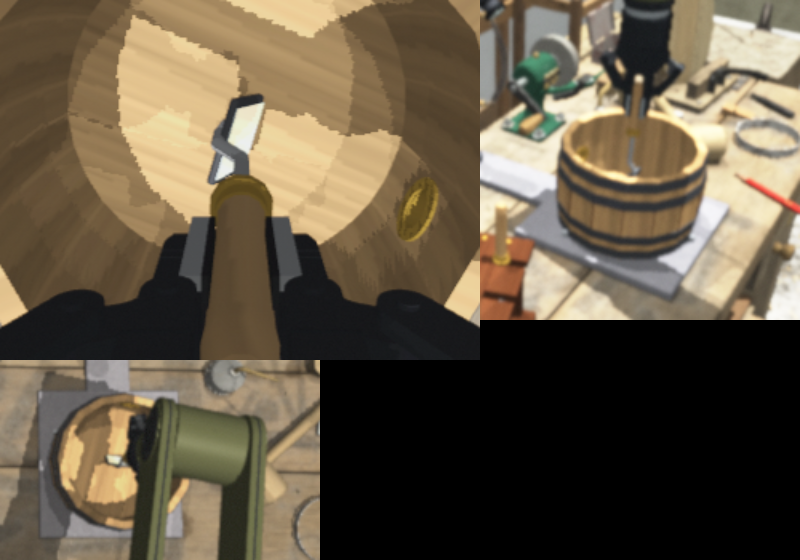

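Run:
```python
from h import *
import json
for f in("w4","w5","w6"):
    o={k:np.array(v) for k,v in json.load(open(f"pics/{f}.json")).items()};c=cam("wrist",o)
    g=cv2.GaussianBlur(cv2.cvtColor(cv2.imread(f"pics/{f}.png"),cv2.COLOR_BGR2GRAY),(3,3),0).astype(float);p=[]
    for y in list(range(172,191))+list(range(208,216)):
        x0=int(round(314.5-.31*(y-172)));d=np.diff(g[y,x0-5:x0+6]);d=np.clip(d,0,None);k=d.argmax()
        lo,hi=max(k-1,0),k+2;p.append((y,x0-5+.5+np.average(np.arange(lo,min(hi,len(d))),weights=d[lo:hi]+1e-6)))
    p=np.array(p);k=np.polyfit(*p.T,1)
    for _ in range(3):
        r=abs(p[:,1]-np.polyval(k,p[:,0]));k=np.polyfit(*p[r<max(.6,np.median(r))].T,1)
    A,B=[onz(c,(np.polyval(k,y),y),o["ee_pos"][2]-.105) for y in(172,215)];d=B-A
    az=np.degrees(np.arctan2(d[1],d[0]))+90;print(f,k,np.median(r).round(2),"az",az,"rel",az-np.degrees(o["tcp_rot"][2]))
print("bush again",onz(c,(435.7,239.3),.093))
```

```text
w4 [ -0.3127 367.9941] 0.14 az 3.802266440037286 rel -17.23737377978085
w5 [ -0.3118 367.9636] 0.14 az -7.273830003710955 rel -17.18664297172844
w6 [ -0.3134 368.5694] 0.15 az -6.815924633558083 rel -17.255245797929174
bush again [ 0.6415 -0.0808  0.093 ]
```

Run:
```python
from h import *
o=ctrl.get_obs();print(o["t"],o["ee_pos"],abs(o["qd"]).max(),o["width"]);print(ctrl.job_done())
```

```text
12.275 [ 0.5391 -0.0586  0.2177] 0.0017179111399900225 0.014537186714490254
the job is handed in; nothing more can be done
None
```

I took the mirror from the middle slot by its handle, lowered it upright into the keg and turned it to the angle I worked out. I handed in at t = 12.3 s with the arm still and the mirror gripped (finger opening 14.5 mm). The pick and scraper were still hanging in the last view I had of the rack.

Last checks:
- **Glass angle:** it faces -6.8° in the world frame. The two bush measurements call for -6.6° to -6.9°. The upward tilt needed came out at 21.1°, against the mirror's own 21°.
- **Glass position:** the centre is about 1–2 mm from the estimated focus point, which is within the camera calibration error.
- **Keg:** the bush measured within about 2 mm before and after lowering the mirror, also within calibration error. The contact force stayed below 2.5 N.
- **Disagreement:** two hand-picked readings of the glass angle differed by 1.1°. An automatic edge fit on three pictures then agreed to 0.1°.
- **Not checked:** I had no access to the stand camera's own picture, so the bush's place in the glass comes from geometry alone.

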